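# Balance the burner cap and press the cooker knob onto its D-stem

### The job

Put the balcony cooker back together after its wash: first balance the loose burner cap, centred and level, on top of the domed burner and let go of it. Then turn the loose knob so that the flat in its bore matches the flat of the valve stem, push it fully home onto the stem, and keep holding it pressed in against the valve spring, well down: the job finishes while you are still holding the knob pressed, with the cap still balanced. Leave the cup, tongs, ring and shoe tree where they are.

Things in the scene. Friction and masses are not known exactly. Their poses are not given: they have to be found in the camera images.
- cooker: White tabletop cooker, a fixed box 160 (its x) by 300 (its y) by 50 mm high on the shelf; origin on the shelf under its centre, x points to its rear, y to its left. The burner dome is at x 0, y +75 mm, the valve stem at x 0, y -85 mm. Its place and yaw vary.
- dome_top (a point): Topmost point of the burner, a smooth dark steel dome (sphere radius 60 mm, 108 mm across at the panel), 85 mm above the shelf, 35 mm above the panel. 27 mm from its middle it has fallen 6.4 mm: fingertips beside a cap resting on it must stay less than 5 mm below the cap's underside. Axes as the cooker's.
- stem_tip (a point): Tip centre of the upright aluminium valve stem, 78 mm above the shelf at rest. D-section, radius 6 mm, one flat 2 mm from the axis facing the point's +x; z up. The top 4 mm taper in by 1.7 mm. At its foot a 6 mm wide lug reaches 20 mm out on the flat's side. Turned up to 0.6 rad either way from the cooker's x, stiff to turn (0.4 Nm). Moves with the stem.
- stem (a joint): How far the stem is pushed in, m: 0 at rest, 0.007 at its stop. A spring resists with 4 N at the start, 8.2 N at the stop. Pushed well in means more than 0.004.
- knob: Loose black knob, 60 g, bore down on the shelf. Skirt 46 mm across, 11 mm high; on it a bar grip 44 (x) by 22 mm (y), 11 to 32 mm high. Origin: underside centre on the bore axis. D bore 16 mm deep, radius 7 mm, flat 3 mm from the axis at +x, the end with the white line on top and nose on the skirt. Fully home: origin 16 mm below the stem tip, skirt 12 mm above the panel (6 when pressed).
- cap: Loose burner cap, a plain flat dark steel disc with a bright upper face, 54 mm across and 12 mm thick, about 150 g; origin: centre of its underside, z up. Flat below: it stands on the dome only by balance and tips by about 1 degree per mm off centre.
- cup: White enamel cup with a handle, 80 mm wide and high, to be left alone; origin under its centre.
- tongs: Steel tongs about 225 mm long lying flat (along its x), 14 mm high, to be left alone; origin on the shelf under the middle.
- grip_ring: Green silicone ring 76 mm across, 12 mm high, lying flat between cooker and robot, to be left alone; origin under its centre.
- shoe_tree: Blue plastic shoe tree about 230 mm long (along its x), 40 mm high, to be left alone; origin on the shelf near the middle of its stem.
Things that resemble listed ones, but are neither listed nor needed, are in the scene too. There is more than one size of the knob; the one meant has the size given above.

How it is judged:
On the way, in this order (a step that is already met when the one before it is completed fails the run):
1. the cap is balanced on the dome, level and let go (horizontal distance between cap and dome_top below 0.01 m and z of cap in the frame of dome_top between -0.004 and 0.005 m and angle between cap's own z axis and vertical below 0.17 rad and contact force between cap and the fingers below 0.05 N and contact force between cap and cooker above 0.3 N and linear speed of cap below 0.03 m/s), for 0.3 s.
2. the knob is fully on the stem, flats matched (horizontal distance between knob and stem_tip below 0.004 m and z of knob in the frame of stem_tip between -0.019 and -0.0135 m and angle between the x axis of knob and the x axis of stem_tip, either way round below 0.35 rad and angle between the z axis of knob and the z axis of stem_tip, either way round below 0.15 rad), for 0.1 s.
At the end, for the whole second after the job is handed in: Cap at rest on the dome, not touched, within 10 mm of its middle, tilted under 0.17 rad. Knob on the stem: within 4 mm of its axis, flats matched, origin at least 13.5 mm below the tip, held by the fingers (over 2 N) with the stem pushed in over 4 mm (over 3 N) (all of step 1 and all of step 2 and value of joint stem above 0.004 m and contact force between knob and the fingers above 2 N and contact force between knob and cooker above 3 N); the arm keeps its last pose, push and grip.
It fails at once if a bystander is disturbed (distance of any of cup, tongs, grip_ring, shoe_tree from where it was at the start of the episode above 0.04 m).
It also fails if it takes over 58 s, if anything falls off the work surface, if the arm or the gripper's body presses on something with over 40 N, if the wrist force passes 120 N, or if a joint passes its speed limit or range.

### The arm

A 6-joint arm with a two-finger parallel gripper is mounted at the origin on the work surface. World frame = base frame: x ahead of the robot, y to its left, z up, the work surface at z = 0. Lengths are in m, angles in rad, forces in N, time in s.
With the tool pointing down it reaches from about 0.4 to 0.825 m from the base axis. Payload 7 kg.
Tool frame: the origin (TCP) lies on the centre line of the jaws, within the pads' length; the fingertips stand 14 mm ahead of it and the grasp point (between the pads) lies 5 mm behind it; y points along the fingers, z is the direction in which the jaws open and shut, and the axes are right-handed (so a half turn about y gives the same grasp; the last joint's range is limited). The gripper opens to 88 mm and grips with 3 to 60 N. Pads are 19 mm wide; open, the fingers measure 130 mm over their backs; the gripper's body (78 mm by 193 mm) begins 47 mm behind the grasp point.
Start: joints at [1.619, 0.359, 0.012, 0, -1.224, -0.288], TCP at [0.16, 0.656, 0.201] pointing down, gripper open.
Joint ranges: [-3.07, 3.07], [-1.43, 2.12], [-1.02, 1.25], [-3.03, 1.67], [-3.05, -0], [-3.03, 3.03]. Speed limits (rad/s): [2.39, 2.39, 3.01, 3.14, 3.14, 3.14].

### API

Orientations are given as a 3x3 rotation matrix whose columns are the frame's x, y, z axes.
In Python, from station import * gives the robot as it stands. The module is installed in compiled form; this text tells all that it offers. Calls block until the motion is done:
- move_ptp(position, orientation): joint-space move of the TCP to a pose.
- movel(position, vel=0.15, ori=None, until_force=None): straight line of the TCP; ori=None keeps the orientation; vel is the mean speed in m/s. With until_force (N) it stops when the force on the tool has changed by that much, and returns True; else False.
- move_joints(angles): joint-space move.
- move_gripper(opening): finger opening in m; the grip force is fixed at half the most; returns when the fingers have stopped.
- sleep(seconds).
- solve_ik(position, orientation): joint angles nearest the present ones, or None.
- sense(): the state.
- get_image(name): name is "scene" or "top"; returns (picture, depth): 400x640x3 uint8, red, green, blue; 400x640 float32, m along the optical axis (not along the pixel's ray), 0 where there is no reading.
- calibration(name): a dict with "intrinsics" (3x3 intrinsics, pixels), "k1" (the pictures are not rectified: a ray, as slopes to the right and down, at radius r is drawn at 1 + k1 r^2 times it, then the intrinsics apply), "R" (3x3) and "t" (3): a world point X has camera coordinates R X + t. Camera axes: x right, y down, z forward; pixel columns grow to the right and rows downward; lengths in m; the calibration is good to about 2 mm. A picture is of the moment at which its call begins. calibration takes no time and is no camera call.
A pose or a line that the arm cannot do raises Unreachable and nothing moves.
- close_job(): hands the job in, once; it reports no verdict.
Trained networks look in the newest picture that a camera, given by its name, has taken for a name from the list of things; names that differ only in an ending like _2 or _b are one class to them, and where a whole thing is asked for, a point or a joint stands for the part that bears it (a point fixed in the world has none). Each returns a list of dicts, best first, with "score" (0 to 1); they miss things now and then, are a little off and sometimes report something else, mostly with a low value. They report only what shows in the picture. A call takes as long as a camera call. They do not tell look-alikes from the thing itself.
- find_in(name, camera): "bbox" ([left, top, width, height] in pixels, round what is visible of it).
- outline_of(name, camera): "mask" (400x640 bool, what is visible of it) and "bbox" ([left, top, width, height] in pixels, round what is visible of it).
The state is a dict: "t": time; "joint_pos": joint angles; "qvel": joint speeds; "tau": joint torques, N m; "tcp_pos": TCP position; "tool_rot": TCP orientation; "ft_force": force on the tool from outside, world axes, zero at the start; "torque": the same for the moment, N m; "grip_width": finger opening in m.
Only numpy, scipy, OpenCV 4.12 (cv2) and the standard library are available. Lean on these libraries where they do the work, as an engineer would, in place of code of your own. Each camera call takes 0.05 s, during which the arm holds its last target. There are 200 camera calls.

## Working session

There is one attempt and no reset: what is moved stays moved. The work goes in short steps, each a Python script; the robot and the scene stay as the last script left them, time stands still between calls to the robot, and variables do not carry over. Pictures are saved under pics/ and viewed, about 8 in all and at most 12, crops included, and the job is handed in when it is done.

```bash
mkdir -p pics
cat > h.py <<'E'
from station import *
import numpy as np, cv2
def save(img,name,box=None,s=1):
    if box: img=img[box[1]:box[3],box[0]:box[2]]
    img=cv2.resize(img,None,fx=s,fy=s,interpolation=cv2.INTER_CUBIC)
    cv2.imwrite('pics/'+name,img[:,:,::-1])
def cal(n):
    c=calibration(n); return np.array(c["intrinsics"]),c["k1"],np.array(c["R"]),np.array(c["t"])
def ray(n,u,v):
    K,k1,R,t=cal(n); u=np.asarray(u,float);v=np.asarray(v,float)
    xd=(u-K[0,2])/K[0,0]; yd=(v-K[1,2])/K[1,1]; x,y=xd.copy(),yd.copy()
    for _ in range(20):
        f=1+k1*(x*x+y*y); x=xd/f;y=yd/f
    return np.stack([x,y,np.ones_like(x)],-1),R,t
def deproj(n,u,v,d):
    r,R,t=ray(n,u,v); return (r*np.asarray(d)[...,None]-t)@R
def onplane(n,u,v,z):
    r,R,t=ray(n,u,v); C=-R.T@t; w=r@R; s=(z-C[2])/w[...,2]; return C+w*s[...,None]
def proj(n,X):
    K,k1,R,t=cal(n); p=np.asarray(X)@R.T+t; x=p[...,0]/p[...,2];y=p[...,1]/p[...,2]; f=1+k1*(x*x+y*y)
    return np.stack([K[0,0]*x*f+K[0,2],K[1,1]*y*f+K[1,2]],-1)
def cloud(n,d):
    v,u=np.mgrid[0:400,0:640]; return deproj(n,u,v,d)
E
python3 - <<'E'
from h import *
for n in ("scene","top"):
    im,d=get_image(n); save(im,n+'0.png'); np.savez('pics/'+n+'0.npz',im=im,d=d)
    K,k1,R,t=cal(n); print(n,-R.T@t,R[2],K[0,0],k1)
    for k in ("cooker","knob","cap","cup","tongs","grip_ring","shoe_tree","stem_tip","dome_top"):
        for o in outline_of(k,n):
            m=o["mask"]&(d>0); P=cloud(n,d)[m]
            print(k,round(o["score"],2),o["bbox"],np.median(P,0).round(3) if len(P) else None, np.percentile(P[:,2],[5,95]).round(3) if len(P) else '')
s=sense();print(s["t"],s["tool_rot"])
E
```

```text
scene [ 1.27147144 -0.06147917  0.68793589] [-0.75849672  0.04370764 -0.65020948] 418.7424203573281 0.025190782868663636
cooker 0.89 [263.4, 190.8, 142.5, 75.8] [0.62  0.003 0.05 ] [0.02  0.076]
cooker 0.73 [425.9, 179.4, 21.6, 23.2] [0.476 0.282 0.02 ] [0.003 0.033]
knob 0.91 [446.9, 205.7, 25.9, 29.9] [0.59  0.304 0.028] [0.005 0.042]
knob 0.68 [427.7, 177.2, 17.5, 26.0] [0.476 0.282 0.021] [0.005 0.033]
knob 0.48 [404.8, 169.9, 16.3, 12.7] [0.387 0.249 0.012] [-0.001  0.024]
cap 0.67 [203.0, 196.5, 24.8, 19.2] [ 0.475 -0.268  0.012] [0.002 0.014]
cap 0.4 [426.4, 178.5, 22.6, 25.2] [0.477 0.282 0.021] [0.006 0.033]
cup 0.77 [449.0, 242.8, 51.3, 59.4] [0.76  0.272 0.048] [0.005 0.08 ]
tongs 0.9 [340.6, 262.9, 28.5, 105.1] [0.819 0.028 0.013] [-0.     0.015]
grip_ring 0.75 [328.7, 161.6, 23.7, 25.2] [0.365 0.05  0.01 ] [-0.     0.013]
shoe_tree 0.97 [148.7, 239.3, 44.0, 102.9] [ 0.785 -0.316  0.034] [0.011 0.04 ]
dome_top 0.77 [261.5, 192.5, 145.3, 76.2] [0.62  0.003 0.05 ] [0.021 0.076]
top [ 0.40254005 -0.03948921  1.14925432] [ 0.16826423  0.03267884 -0.9852001 ] 495.1512483231864
[... 580 characters left out ...]
 0.029] [0.006 0.036]
cup 0.59 [175.4, 108.7, 45.5, 44.4] [0.751 0.285 0.036] [0.003 0.081]
tongs 0.88 [289.9, 65.9, 22.9, 89.0] [0.718 0.035 0.014] [0.    0.018]
tongs 0.54 [352.3, 184.0, 2.5, 3.4] [ 0.6   -0.076  0.078] [0.06  0.081]
grip_ring 0.66 [282.5, 277.3, 33.0, 33.3] [0.363 0.054 0.012] [0.009 0.016]
shoe_tree 0.72 [440.5, 85.6, 29.2, 101.8] [ 0.762 -0.316  0.037] [0.023 0.043]
stem_tip 0.53 [246.4, 149.2, 139.1, 90.9] [0.583 0.006 0.051] [0.047 0.079]
dome_top 0.62 [244.5, 150.0, 145.5, 93.8] [0.582 0.006 0.051] [0.046 0.079]
1.0 [[-9.71383554e-01 -2.49935974e-05 -2.37516293e-01]
 [ 2.37516291e-01  5.83011183e-05 -9.71383553e-01]
 [ 3.81258349e-05 -9.99999998e-01 -5.06963609e-05]]
```

View pics/scene0.png

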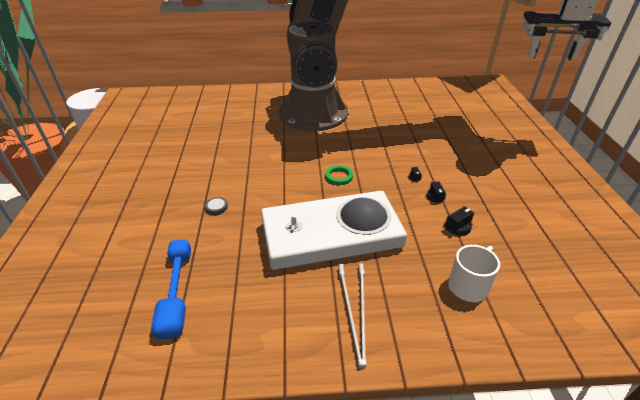

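View pics/top0.png

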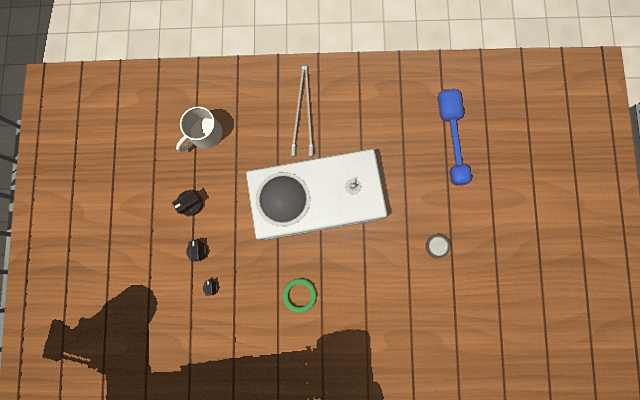

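The scene view shows the cap at (216,205), the stem at (293,225), the dome at (363,213) and three knobs at (415,174), (437,192) and (459,221). The top view agrees. The middle knob has the 32 mm height that was asked for. Next I'll measure the positions and make zoomed crops.

Run:
```python
from h import *
from scipy.optimize import least_squares
D={n:np.load(f'pics/{n}0.npz') for n in("scene","top")}
for n in D:
    d=D[n]['d'];im=D[n]['im'];P=cloud(n,d);ok=d>0
    reg=ok&(abs(P[...,0]-.6)<.16)&(abs(P[...,1])<.2)
    m=reg&(abs(P[...,2]-.05)<.004)
    r=cv2.minAreaRect((P[m][:,:2]*1000).astype(np.float32)); print(n,'panel rect',r)
    # dome sphere fit
    g=P[reg&(P[...,2]>.058)]
    dm=g[g[:,1]>0.0]
    f=least_squares(lambda c:np.linalg.norm(dm-np.array([c[0],c[1],.025]),axis=1)-.06,[.6,.08],loss='soft_l1',f_scale=.002)
    print('dome',f.x,len(dm),dm[:,2].max())
    st=g[g[:,1]<-.02]; print('stem pts',st.mean(0),len(st),st[:,2].max(), (st[st[:,2]>.072]).mean(0))
    for nm,c in(('cap',(.47,-.265)),('knob',(.47,.283))):
        k=ok&(np.hypot(P[...,0]-c[0],P[...,1]-c[1])<.045)&(P[...,2]>.006)
        q=P[k]; zt=np.percentile(q[:,2],97); t=q[q[:,2]>zt-.004]
        (c2,rad)=cv2.minEnclosingCircle((t[:,:2]*1000).astype(np.float32))
        print(nm,'ztop',zt,'topmean',t.mean(0),'rect',cv2.minAreaRect((t[:,:2]*1000).astype(np.float32)),len(t),c2,rad)
def crop(n,c,h=24,s=8):
    u,v=proj(n,np.array(c)).round().astype(int); print(n,u-h,v-h)
    return cv2.resize(D[n]['im'][v-h:v+h,u-h:u+h],None,fx=s,fy=s,interpolation=cv2.INTER_CUBIC)
K=[.467,.283,.03];S=[.6,-.076,.07]
T=np.vstack([np.hstack([crop(n,K,18),crop(n,S,18)]) for n in("scene","top")])
save(T,'crops.png')
```

```text
scene panel rect ((589.7327270507812, 6.07513427734375), (162.0687713623047, 298.3990478515625), 9.058411598205566)
dome [0.57566605 0.08078205] 1034 0.0860428820914887
stem pts [ 0.60616115 -0.07783982  0.06634875] 56 0.07833146974695337 [ 0.60276515 -0.07699863  0.07564426]
cap ztop 0.014105573687791716 topmean [ 0.46943107 -0.26923128  0.01215055] rect ((468.1832275390625, -269.36419677734375), (55.563270568847656, 51.35479736328125), 5.821845531463623) 241 (468.5468444824219, -270.7217712402344) 28.15431785583496
knob ztop 0.03291648706638985 topmean [0.46684559 0.28770038 0.03146329] rect ((466.15777587890625, 287.5376892089844), (46.90230178833008, 23.385700225830078), 3.0413458347320557) 104 (465.5469665527344, 286.21282958984375) 24.409860610961914
top panel rect ((587.8682250976562, 7.2153778076171875), (159.97303771972656, 299.5263977050781), 8.948249816894531)
dome [0.57644289 0.08146131] 1539 0.09006942217738256
stem pts [ 0.60269401 -0.07697911  0.06931605] 38 0.08104256328365975 [ 0.59932519 -0.07634906  0.07755983]
cap ztop 0.016845984994490873 topmean [ 0.46710742 -0.26625051  0.01458506] rect ((466.41326904296875, -267.4026184082031), (49.31601333618164, 52.6951904296875), 21.87274742126465) 235 (466.2181396484375, -267.0793762207031) 26.92544174194336
knob ztop 0.03621129985573194 topmean [0.46496939 0.28702759 0.03431281] rect ((466.0899963378906, 287.1159973144531), (41.174346923828125, 21.565183639526367), 1.3791073560714722) 109 (465.8172607421875, 287.5465393066406) 22.001371383666992
scene 418 169
scene 276 201
top 178 232
top 335 168
```

View pics/crops.png

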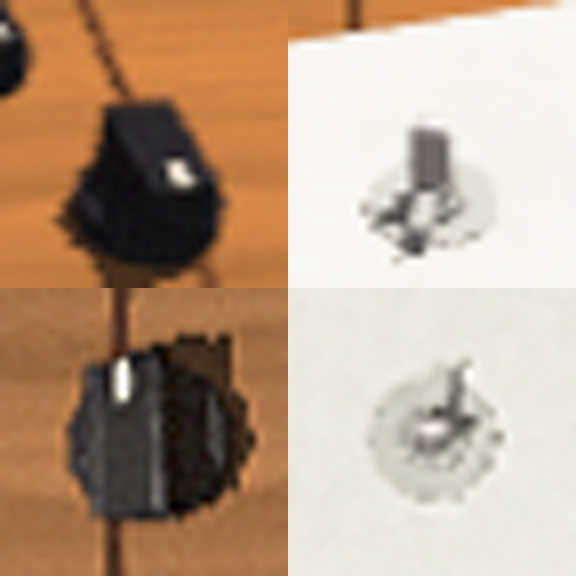

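In the crops, the knob's white line (scene crop 180,172; top crop 121,380) points to world +x. The lug leaves the stem foot toward +x and slightly −y (top crop 465,365; scene crop 412,242). I'll measure the lug angle with averaged frames.

Run:
```python
from h import *
outs=[]
for n in("scene","top"):
    ims=[];ds=[]
    for _ in range(6):
        im,d=get_image(n); ims.append(im.astype(float)); ds.append(d)
    d=np.median(ds,0).astype(np.float32); im=np.mean(ims,0)
    P=cloud(n,d); z=np.where(d>0,P[...,2],0)
    base=np.median(z[(abs(P[...,0]-.6)<.05)&(abs(P[...,1]+.077)<.05)])
    m=(np.hypot(P[...,0]-.6018,P[...,1]+.0774)<.032)&(z>base+.003)
    q=P[m]; print(n,'base',base); print('\n'.join('%.0f,%.0f z%.0f'%tuple(r) for r in (q-[.6018,-.0774,base])*1000))
    # rectify z=0.054 plane, 80x80mm at .2mm/px; up=+x left=+y
    g=np.arange(40,-40,-.2)/1000
    X=np.stack(np.broadcast_arrays(.6018+g[:,None],-.0774+g[None,:],.054),-1)
    uv=proj(n,X).astype(np.float32)
    r=cv2.remap(im.astype(np.float32),uv[...,0],uv[...,1],cv2.INTER_CUBIC).clip(0,255).astype(np.uint8).copy()
    for a in(-30,-20,-10,0):
        a=np.radians(a); p=lambda s:(int(200-s*5*np.sin(a)),int(200-s*5*np.cos(a)))
        cv2.line(r,p(24),p(36),(255,0,0),1)
    outs.append(r)
save(np.hstack(outs),'rect.png')
```

```text
scene base 0.04990967112374064
-2,-2 z28
-2,1 z28
-2,3 z27
-0,-4 z26
0,-2 z27
1,0 z27
1,3 z27
1,5 z27
0,-4 z24
1,-2 z25
1,0 z25
1,3 z25
2,5 z25
1,-4 z22
2,-2 z22
3,0 z23
2,2 z22
2,5 z22
1,-4 z19
2,-2 z20
2,0 z20
2,2 z19
3,4 z20
1,-4 z16
1,-2 z15
1,-0 z16
2,2 z16
3,4 z17
0,-5 z12
1,-2 z13
2,-0 z14
2,2 z14
4,4 z15
-0,-5 z9
2,-2 z11
1,-0 z10
1,2 z10
3,4 z12
-5,6 z3
-2,-7 z4
2,-5 z8
3,-3 z9
4,-0 z9
2,2 z7
2,4 z7
-0,6 z5
-2,8 z4
1,-7 z4
3,-5 z5
7,-3 z9
7,-0 z10
8,2 z10
5,4 z7
1,6 z4
2,8 z4
4,-7 z4
10,-5 z9
9,-3 z9
10,-1 z9
8,2 z7
4,4 z3
4,6 z3
14,-5 z10
13,-3 z10
13,-1 z9
8,1 z4
8,4 z4
15,-5 z9
17,-3 z10
16,-1 z9
20,-5 z11
20,-3 z10
20,-1 z10
19,-5 z6
18,-3 z5
19,-1 z6
top base 0.05079988931709828
20,-0 z8
17,-0 z9
17,-2 z10
17,-4 z11
15,0 z11
15,-2 z9
15,-4 z9
13,0 z10
13,-2 z10
13,-4 z10
11,0 z9
10,-2 z10
8,0 z10
8,-2 z9
7,5 z5
6,3 z11
6,0 z9
6,-2 z11
7,-4 z4
5,7 z3
1,5 z27
0,3 z29
1,1 z26
1,-1 z25
1,-4 z24
5,-7 z3
3,9 z5
-2,5 z27
-2,3 z27
-2,1 z27
-2,-1 z28
-2,-3 z26
2,-6 z3
0,9 z4
-3,5 z23
-4,3 z28
-4,1 z28
-4,-1 z26
-4,-3 z26
0,-6 z3
-2,9 z5
-2,7 z5
-4,5 z16
-5,3 z23
-6,1 z24
-6,-1 z24
-4,-4 z15
-2,-6 z5
-4,7 z4
-4,5 z5
-6,3 z13
-7,1 z16
-6,-1 z13
-4,-4 z3
-4,-6 z3
-6,5 z4
-7,3 z5
-7,-2 z4
-7,-4 z3
-9,3 z5
-11,14 z4
```

View pics/rect.png

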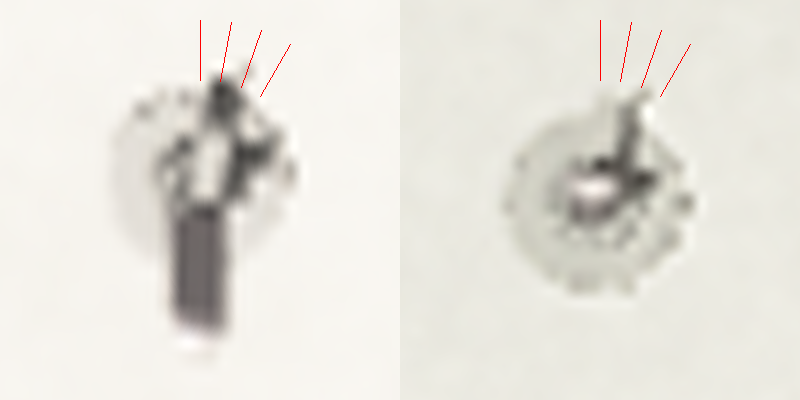

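The lug and the flat both point to about −11° in world yaw. Stem axis is about (0.602, −0.077), dome (0.5765, 0.081), cap (0.4675, −0.2685). Next: grasp the cap.

```bash
cat >> h.py <<'E'
def ori(a):  # a: world angle of jaw opening axis (deg); choose the equal grasp with smaller wrist angle in caller
    c,s=np.cos(np.radians(a)),np.sin(np.radians(a)); return np.array([[s,0,c],[-c,0,s],[0,-1,0.]])
def best(p,a):
    c=[(np.abs(q-sense()["joint_pos"]).max(),b) for b in(a,a+180) if (q:=solve_ik(p,ori(b))) is not None]
    return ori(min(c)[1])
def st(m=''):
    s=sense();print(m,'t',round(s["t"],2),'tcp',np.round(s["tcp_pos"],4),'w',round(s["grip_width"],4),'F',np.round(s["ft_force"],1))
E
python3 - <<'E'
from h import *
p=np.array([.4675,-.2685,.12]); o=best(p,60)
move_ptp(p,o); st('above')
movel([p[0],p[1],.0165],.12); st('down')
move_gripper(.046); st('grip')
movel([p[0],p[1],.15],.15); st('up')
im,d=get_image("top"); im2,d2=get_image("scene"); save(np.hstack([im[170:330,350:550],im2[90:250,130:330]]),'cap1.png',s=2)
E
```

```text
above t 5.01 tcp [ 0.4679 -0.2681  0.12  ] w 0.0876 F [-0.1  0.5 -0.9]
down t 6.02 tcp [ 0.4681 -0.2686  0.0171] w 0.0876 F [-0.4  0.5  0.8]
grip t 6.89 tcp [ 0.4675 -0.2685  0.0165] w 0.0458 F [-0.1 -0.2  0.9]
up t 7.93 tcp [ 0.4669 -0.2682  0.1491] w 0.0457 F [-1.3  0.2  0.3]
```

View pics/cap1.png

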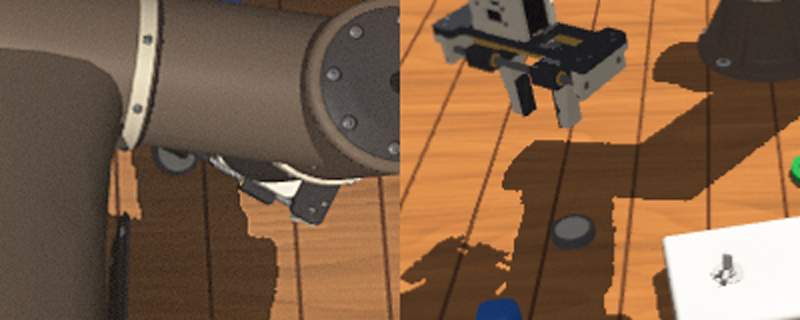

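The cap is still on the shelf, unmoved at scene pixel (216,205), and the jaws closed to 46 mm without holding it. I'll check its real diameter.

Run:
```python
from h import *
z0=np.load('pics/scene0.npz'); z1=np.load('pics/top0.npz')
im2,d2=get_image("scene")
o=outline_of("cap","scene"); print([(round(x["score"],2),x["bbox"]) for x in o])
outs=[]
for n,im in(("scene",z0['im']),("top",z1['im']),("scene",im2)):
    g=np.arange(50,-50,-.25)/1000
    X=np.stack(np.broadcast_arrays(.4675+g[:,None],-.2685+g[None,:],.012),-1)
    uv=proj(n,X).astype(np.float32)
    r=cv2.remap(im,uv[...,0],uv[...,1],cv2.INTER_CUBIC).copy()
    cv2.circle(r,(200,200),108,(255,0,0),1); cv2.circle(r,(200,200),92,(0,255,0),1); outs.append(cv2.resize(r,(266,266)))
save(np.hstack(outs),'capr.png')
```

```text
[(0.78, [201.6, 196.2, 25.2, 18.6])]
```

View pics/capr.png

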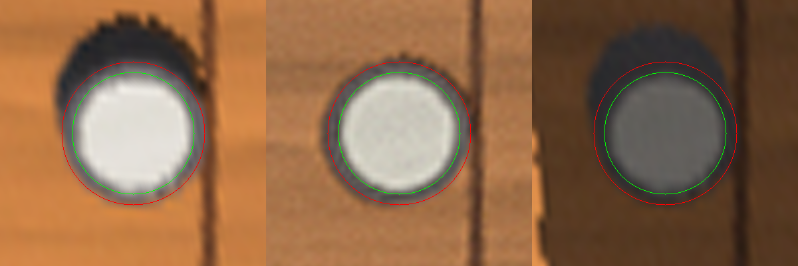

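The cap is 54 mm across and exactly where I measured it, so the jaws should have stopped on it. I'll try again slightly lower, closing stepwise and watching the width.

Run:
```python
from h import *
move_gripper(.085); p=np.array([.4675,-.2685])
movel([*p,.0155],.15); st('down'); print(np.round(sense()["tool_rot"],3).tolist())
for w in(.05,.04,.03):
    move_gripper(w); st('grip %g'%w)
    if sense()["grip_width"]>w+.003: break
im,d=get_image("scene"); save(im,'cap2.png',(150,110,290,220),5)
```

```text
down t 10.03 tcp [ 0.4681 -0.2687  0.0162] w 0.0851 F [ 0.2 -0.2 -0.3]
[[0.866, 0.001, 0.5], [-0.5, -0.0, 0.866], [0.001, -1.0, 0.0]]
grip 0.05 t 10.82 tcp [ 0.4675 -0.2685  0.0155] w 0.0498 F [ 0.4 -0.9 -0.5]
grip 0.04 t 11.28 tcp [ 0.4675 -0.2685  0.0155] w 0.0399 F [-0.6 -0.1 -0.4]
grip 0.03 t 11.75 tcp [ 0.4675 -0.2685  0.0155] w 0.0299 F [-0.3 -0.7 -0.4]
```

View pics/cap2.png

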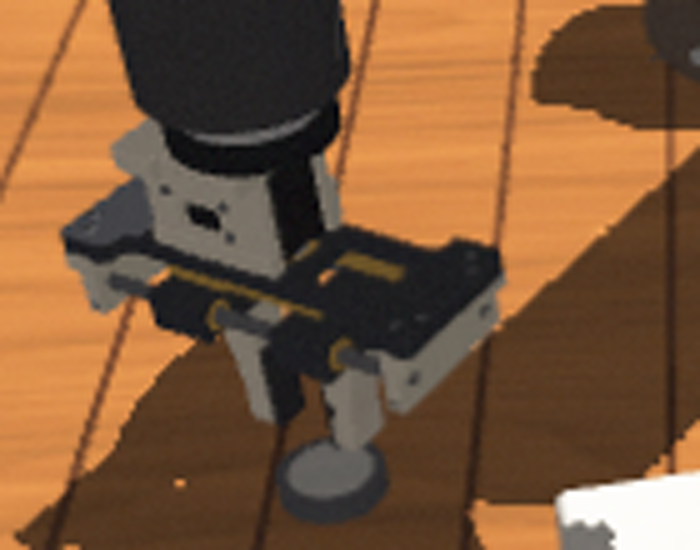

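The fingertips, at crop (265,415) and (355,445), are behind and above the cap at (333,480). So the reported TCP and the camera disagree, and I'll quantify that with depth.

Run:
```python
from h import *
im,d=get_image("scene"); P=cloud("scene",d)
print('TCP px',proj("scene",sense()["tcp_pos"]),'start TCP px',proj("scene",np.array([.16,.656,.201])), proj("scene",np.array([.16,.656,.187])))
m=(d>0)&(np.hypot(P[...,0]-.46,P[...,1]+.27)<.15)&(P[...,2]<.09)&(P[...,2]>.016)
for v,u in np.argwhere(m)[::6]: 
    if P[v,u,2]<.075: print(u,v,(P[v,u]*1000).round().astype(int).tolist(),end=' ')
s=sense();print('\n',s["joint_pos"],s["tcp_pos"])
Z=np.load('pics/scene0.npz');P0=cloud("scene",Z['d']);m=(Z['d']>0)&(np.hypot(P0[...,0]-.16,P0[...,1]-.656)<.12)&(P0[...,2]>.1)
q=P0[m];lo=q[q[:,2]<np.percentile(q[:,2],15)];print('start lowest',q[:,2].min(),lo.min(0),lo.max(0),lo.mean(0))
```

```text
TCP px [215.63564913 202.3952659 ] start TCP px [548.10793809  65.91180174] [546.33383847  70.73568359]
198 183 [461, -301, 73] 202 184 [466, -291, 73] 208 184 [457, -280, 65] 201 185 [466, -294, 71] 207 185 [460, -282, 65] 200 186 [467, -297, 68] 206 186 [464, -284, 65] 224 186 [478, -238, 73] 203 187 [466, -290, 65] 209 187 [457, -279, 56] 225 187 [476, -237, 69] 204 188 [466, -289, 61] 210 188 [451, -279, 48] 225 188 [475, -237, 65] 205 189 [466, -287, 58] 214 189 [482, -262, 69] 200 190 [462, -301, 52] 206 190 [464, -286, 53] 217 190 [492, -253, 74] 223 190 [481, -242, 64] 203 191 [467, -293, 53] 209 191 [458, -281, 45] 219 191 [493, -248, 71] 225 191 [472, -239, 53] 205 192 [468, -288, 50] 216 192 [485, -258, 62] 222 192 [488, -243, 64] 203 193 [468, -294, 47] 215 193 [484, -261, 59] 221 193 [488, -246, 61] 205 194 [469, -289, 45] 218 194 [492, -252, 61] 224 194 [481, -241, 51] 218 195 [489, -254, 56] 224 195 [481, -242, 49] 220 196 [492, -249, 55] 217 197 [489, -257, 50] 223 197 [485, -244, 46] 221 198 [489, -248, 47] 262 208 [533, -149, 47] 263 209 [542, -146, 51] 261 212 [546, -151, 46] 
 [-1.57592841e-01  3.34738934e-01 -5.14583088e-01  8.39894800e-06
 -7.21528456e-01 -1.93681238e+00] [ 0.46747771 -0.26849604  0.01548285]
start lowest 0.2230481027229984 [0.13677581 0.58689148 0.2230481 ] [0.19079832 0.71556925 0.28038055] [0.16872061 0.65418591 0.25492256]
```

The fingertips are really at z≈0.043, about 40 mm higher than the stated geometry implies, while xy agrees. I won't rely on the stated tip length. With the jaws open around the cap, I'll touch the shelf gently to calibrate the tip height.

Run:
```python
from h import *
move_gripper(.087); p=np.array([.4675,-.2685])
movel([*p,-.012],.1); st()
r=movel([*p,-.05],.025,until_force=3); st(r)
im,d=get_image("scene"); save(im,'cap3.png',(150,110,290,220),5)
```

```text
t 13.34 tcp [ 0.4672 -0.2685 -0.0123] w 0.0869 F [ 0.6 -0.2  0.7]
True t 14.07 tcp [ 0.4675 -0.2685 -0.0251] w 0.0869 F [-0.9  0.9  7.5]
```

View pics/cap3.png

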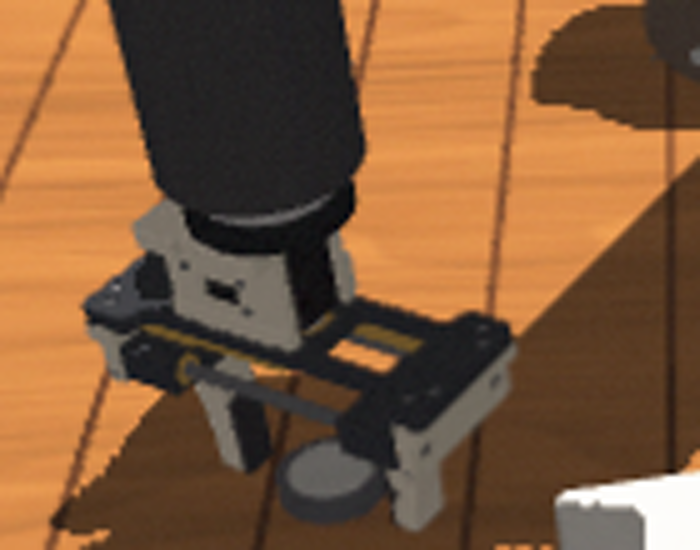

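Touching the shelf puts the tips about 24.7 mm above the reported TCP (tip z ≈ TCP z + 0.0247). In the picture the fingers, at crop (250,470) and (420,525), straddle the cap centrally. Next I'll grip it, carry it and place it by contact.

Run:
```python
from h import *
p=np.array([.4675,-.2685])
movel([*p,-.022],.03); move_gripper(.04); st('grip')
w=sense()["grip_width"]
if w<.05: raise SystemExit('no grip')
movel([*p,.09],.15); st('up')
q=[.5765,.081,.09]
movel(q,.2); st('over dome')
im,d=get_image("scene"); save(im,'dome1.png',(300,110,440,240),5)
im,d=get_image("top"); save(im,'dome1t.png')
```

```text
grip t 15.05 tcp [ 0.4674 -0.2685 -0.0221] w 0.0532 F [ 0.5 -1.  -0.5]
up t 15.95 tcp [ 0.4667 -0.2682  0.0891] w 0.0528 F [-0.1  0.  -0.7]
over dome t 17.93 tcp [0.5763 0.0802 0.09  ] w 0.0526 F [-0.9 -0.7 -1.7]
```

View pics/dome1.png

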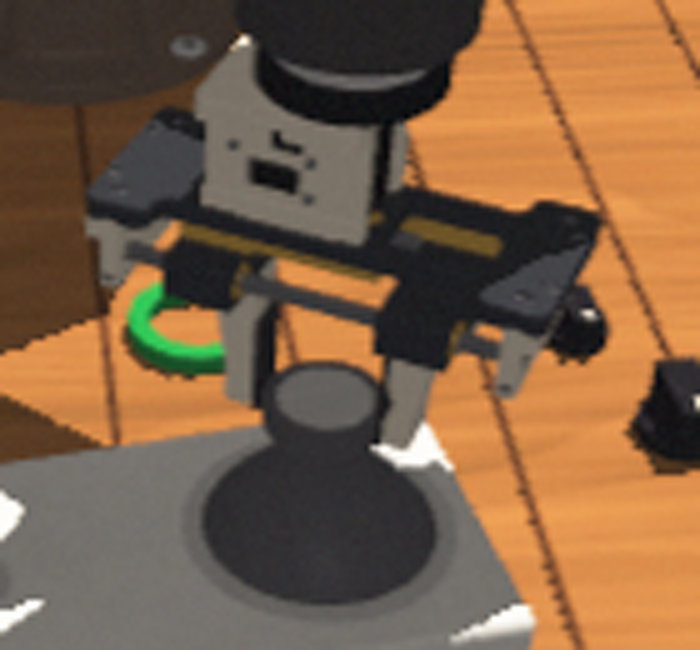

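The cap is held level above the dome, with its top face centred at crop (325,400). It may sit a bit forward in the jaws, so I'll measure its centre with depth before lowering.

Run:
```python
from h import *
ds=[get_image("scene")[1] for _ in range(3)]; d=np.median(ds,0).astype(np.float32); im,_=get_image("scene"); P=cloud("scene",d)
o=outline_of("cap","scene"); print([(round(x["score"],2),x["bbox"]) for x in o][:3])
# bright-ish top face: points near level z
m=np.zeros(d.shape,bool); m[180:202,350:380]=1
m&=(d>0)&(P[...,2]>.10)&(P[...,2]<.14); q=P[m]; print(np.histogram(q[:,2],8))
zt=np.median(q[q[:,2]>.115][:,2]); t=m&(abs(P[...,2]-zt)<.004)
q=P[t]; A=np.c_[q[:,:2]-q[:,:2].mean(0),np.ones(len(q))]; print('zt',zt,'slope',np.linalg.lstsq(A,q[:,2],rcond=None)[0],len(q))
(c,r)=cv2.minEnclosingCircle((q[:,:2]*1000).astype(np.float32)); print('circle',c,r,'mean',q.mean(0))
vv,uu=np.where(t); print(uu.min(),uu.max(),vv.min(),vv.max(), onplane("scene",[uu.min(),uu.max()],[190,190],zt), onplane("scene",[365,365],[vv.min(),vv.max()],zt)); st()
```

```text
[(0.69, [350.2, 181.5, 27.3, 21.6])]
(array([ 28,  40,  35, 317,  15,  15,  10,  16]), array([0.1118797 , 0.11530881, 0.11873792, 0.12216703, 0.12559615,
       0.12902526, 0.13245437, 0.13588349, 0.1393126 ]))
zt 0.12401433902811065 slope [-0.01143788  0.00736847  0.12388757] 354
circle (582.5571899414062, 80.53125762939453) 34.000301361083984 mean [0.57894431 0.07770656 0.12388757]
350 379 182 198 [[0.57701986 0.04792229 0.12401434]
 [0.58161921 0.10978436 0.12401434]] [[0.55165509 0.08411878 0.12401434]
 [0.6058928  0.07595288 0.12401434]]
 t 18.28 tcp [0.5765 0.0808 0.0901] w 0.0532 F [-0.4  0.4 -1.9]
```

The cap is level and sits about 3 mm forward along the tool x axis. I'll correct for that, lower it to contact and release.

Run:
```python
from h import *
p=np.array([.5737,.0827])
movel([*p,.070],.06); sleep(.3)
r=movel([*p,.055],.015,until_force=2.5); st(r)
z=sense()["tcp_pos"][2]
move_gripper(.06); sleep(.2); st('open')
move_gripper(.087); st('wide')
movel([*p,z+.10],.15)
q=[.466,.287,.12]
o=best(q,92); move_ptp(q,o); st('above knob'); print(sense()["joint_pos"][5])
im,d=get_image("scene"); save(im,'dome2.png',(320,130,490,260),4.5); P=cloud("scene",d)
im2,d2=get_image("top"); P2=cloud("top",d2)
for n,PP,dd in(("scene",P,d),("top",P2,d2)):
    m=(dd>0)&(np.hypot(PP[...,0]-.577,PP[...,1]-.081)<.05)&(PP[...,2]>.0925)&(PP[...,2]<.11); q=PP[m]
    if len(q)>20:
        A=np.c_[q[:,:2]-q[:,:2].mean(0),np.ones(len(q))]; print(n,len(q),np.linalg.lstsq(A,q[:,2],rcond=None)[0],q.mean(0),cv2.minAreaRect((q[:,:2]*1000).astype(np.float32)))
```

```text
True t 19.67 tcp [0.5737 0.0827 0.0628] w 0.0532 F [-0.5 -0.4  5. ]
open t 20.28 tcp [0.5729 0.0824 0.0619] w 0.0603 F [-0.4 -0.1  1. ]
wide t 20.98 tcp [0.5729 0.0825 0.062 ] w 0.0869 F [ 0.3 -0.3  0.1]
above knob t 22.73 tcp [0.4663 0.2865 0.1198] w 0.087 F [ 0.6 -0.5  0.6]
-2.4462276033010095
scene 325 [ 0.02793366 -0.01443569  0.09658218] [0.57599344 0.08119782 0.09658218] ((572.9961547851562, 81.50894165039062), (50.74506759643555, 54.841514587402344), 80.90718078613281)
top 483 [ 0.04142846 -0.00749034  0.09766994] [0.57236435 0.08209651 0.09766994] ((571.916015625, 82.50674438476562), (52.57045364379883, 52.402931213378906), 89.99356842041016)
```

View pics/dome2.png

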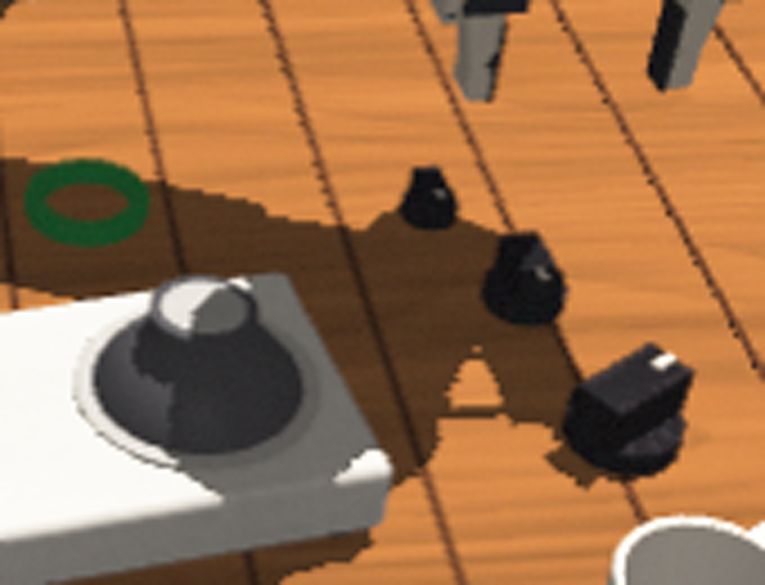

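The cap, at crop (205,308), is balanced on the dome within about 3 mm and 2–3° of level. Next: grasp the middle knob.

Run:
```python
from h import *
p=np.array([.466,.287])
movel([*p,-.0105],.13); st('down'); move_gripper(.012); st('grip')
if not .019<sense()["grip_width"]<.026: raise SystemExit('check')
movel([*p,.13],.2); 
q=[.602,-.077,.13]; movel(q,.2,ori=best(q,79)); 
movel([*q[:2],.085],.1); sleep(.2); st('above stem')
ds=[];
for _ in range(3): im,d=get_image("scene"); ds.append(d)
d=np.median(ds,0).astype(np.float32); np.savez('pics/k.npz',im=im,d=d)
save(im,'k1.png',(240,130,350,250),5)
P=cloud("scene",d); m=(d>0)&(np.hypot(P[...,0]-.602,P[...,1]+.077)<.04)&(P[...,2]<.145)&(P[...,2]>.085)
print(np.histogram(P[m][:,2],12))
sk=P[m&(P[...,2]<.106)]; (c,r)=cv2.minEnclosingCircle((sk[:,:2]*1000).astype(np.float32)); print('skirt pts',len(sk),sk.min(0),sk.max(0),c,r)
```

```text
down t 23.98 tcp [ 0.4665  0.2874 -0.0098] w 0.0871 F [-0.7  0.   0.5]
grip t 25.02 tcp [ 0.466   0.287  -0.0105] w 0.0218 F [ 0.   0.4 -0.7]
above stem t 28.77 tcp [ 0.6025 -0.0769  0.0858] w 0.0215 F [-0.1 -0.4 -2.3]
(array([ 21,  25,  57,  31,  28,  40,  44, 122,  83,  21,  27,  32]), array([0.09473634, 0.09891408, 0.10309182, 0.10726956, 0.1114473 ,
       0.11562504, 0.11980278, 0.12398052, 0.12815826, 0.132336  ,
       0.13651374, 0.14069148, 0.14486922]))
skirt pts 71 [ 0.59950036 -0.10147516  0.09473634] [ 0.62878544 -0.05463497  0.10582359] (605.2651977539062, -77.72859191894531) 23.802412033081055
```

View pics/k1.png

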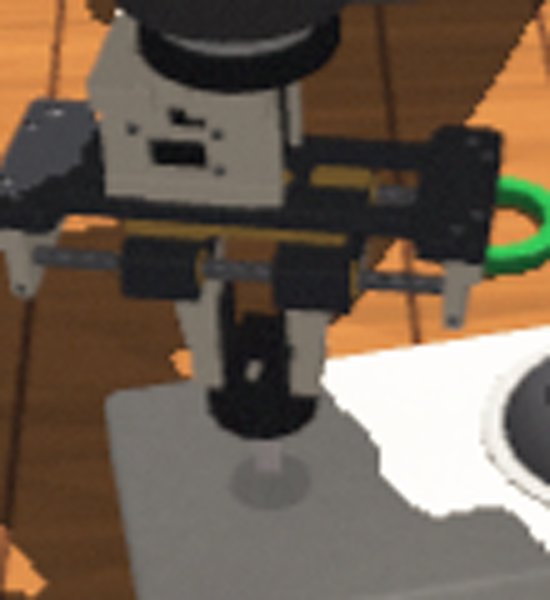

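The knob is held by its bar, white line toward the camera at crop (253,370), just above the stem at (268,455). I'll fit the skirt circle to refine the position, then push on under force control.

Run:
```python
from h import *
from scipy.optimize import least_squares
Z=np.load('pics/k.npz');d=Z['d'];P=cloud("scene",d)
m=(d>0)&(np.hypot(P[...,0]-.602,P[...,1]+.077)<.035)&(P[...,2]<.105)&(P[...,2]>.09)&(P[...,0]>.607)
q=P[m];f=least_squares(lambda c:np.hypot(q[:,0]-c[0],q[:,1]-c[1])-.023,[.602,-.077],loss='soft_l1',f_scale=.001)
print(f.x,len(q),np.abs(f.fun).mean()); 
K=Z['im'];hi=(d>0)&(np.hypot(P[...,0]-.602,P[...,1]+.077)<.03)&(P[...,2]>.12)&(P[...,2]<.133)&(K.max(2)<60)
t=P[hi];print('bar top rect',cv2.minAreaRect((t[:,:2]*1000).astype(np.float32)),len(t))
wm=(d>0)&(K.min(2)>100)&(np.hypot(P[...,0]-.602,P[...,1]+.077)<.03)&(P[...,2]>.115)&(P[...,2]<.133);print('white',P[wm].mean(0) if wm.any() else None,wm.sum())
st()
```

```text
[ 0.60187336 -0.07820695] 61 0.0007645914981493313
bar top rect ((602.6080322265625, -77.18218994140625), (27.28512191772461, 44.29411315917969), 72.96142578125) 166
white [ 0.6136245  -0.07873601  0.1238956 ] 66
 t 28.92 tcp [ 0.6022 -0.077   0.0855] w 0.0218 F [-0.9 -1.4 -0. ]
```

Run:
```python
from h import *
p=[.602,-.0763]
movel([*p,.070],.06); sleep(.2); st('pre')
r=movel([*p,.0445],.02,until_force=5); st(r); sleep(.2); st('settled')
im,d=get_image("scene"); save(im,'k2.png',(240,130,350,250),5)
P=cloud("scene",d)
m=(d>0)&(np.hypot(P[...,0]-.602,P[...,1]+.077)<.04)&(P[...,2]>.053)&(P[...,0]>.607)
print(np.histogram(P[m][:,2],np.arange(.05,.12,.005)))
```

```text
pre t 29.52 tcp [ 0.6022 -0.0763  0.0702] w 0.0218 F [ 0.6 -0.2 -0.9]
True t 30.52 tcp [ 0.6019 -0.0764  0.048 ] w 0.0222 F [-0.1 -0.4  4.5]
settled t 30.73 tcp [ 0.6019 -0.0763  0.048 ] w 0.0219 F [-0.1  0.3  5.5]
(array([ 3, 12, 27, 51, 39, 29, 46, 54, 70, 19, 24, 33, 32]), array([0.05 , 0.055, 0.06 , 0.065, 0.07 , 0.075, 0.08 , 0.085, 0.09 ,
       0.095, 0.1  , 0.105, 0.11 , 0.115]))
```

Contact came only at the fully-home height, so the flats engaged at the first try. Now I'll press in further.

Run:
```python
from h import *
p=[.602,-.0763]
for z in (.0462,.0447,.0435):
    r=movel([*p,z],.01,until_force=8); sleep(.3); st(r)
    F=np.mean([sense()["ft_force"][2] for _ in range(5)]); print(F)
    if F>9: break
im,d=get_image("scene"); save(im,'k3.png',(240,130,420,260),4.4); P=cloud("scene",d)
m=(d>0)&(np.hypot(P[...,0]-.575,P[...,1]-.081)<.05)&(P[...,2]>.0925)&(P[...,2]<.11); q=P[m]
A=np.c_[q[:,:2]-q[:,:2].mean(0),np.ones(len(q))]; print('cap',len(q),np.linalg.lstsq(A,q[:,2],rcond=None)[0],q.mean(0))
m=(d>0)&(np.hypot(P[...,0]-.602,P[...,1]+.077)<.032)&(P[...,2]>.052)&(P[...,2]<.066)&(P[...,0]>.612); print('skirt',np.percentile(P[m][:,2],[2,10,50,90]),m.sum())
```

```text
False t 31.38 tcp [ 0.6019 -0.0764  0.0463] w 0.0218 F [-1.4 -0.2  5.8]
5.844423688270812
False t 31.98 tcp [ 0.6019 -0.0763  0.045 ] w 0.0215 F [-1.8  0.5  5.6]
5.61717785074869
False t 32.54 tcp [ 0.602  -0.0764  0.0442] w 0.0217 F [-2.4  0.8 10.6]
10.602652149501647
cap 324 [ 0.03126913 -0.01400276  0.096492  ] [0.57581954 0.08119258 0.096492  ]
skirt [0.05458343 0.05579535 0.06157893 0.06542936] 81
```

View pics/k3.png

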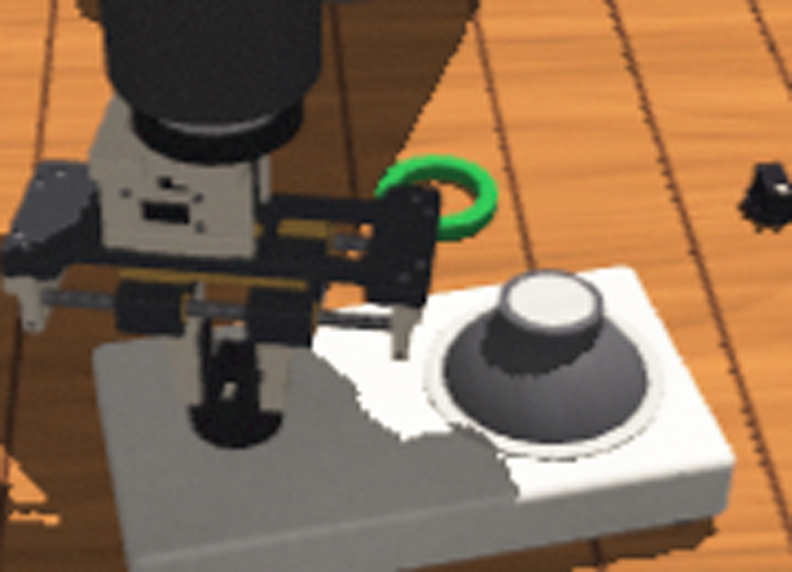

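The knob is home and the stem is at its stop (10.6 N). The cap is still balanced at crop (552,298). Handing in now.

Run:
```python
from h import *
st(); close_job(); st()
```

```text
t 32.59 tcp [ 0.602  -0.0764  0.0442] w 0.022 F [-1.7  0.6  9.5]
the job is handed in; nothing more can be done
the job is handed in; nothing more can be done
```

I put the cap on the dome, pushed the knob onto the valve stem, and handed the job in at about 32.6 s while still holding the knob pressed. `close_job()` gives no verdict, so the checks below are my own.

**What I did:**
- **Cap:** I lowered it onto the dome until it touched, released it and backed away.
- **Knob:** I took the middle-sized knob, turned it to the flat's angle (about −11° in world yaw) and pushed it home in one go. I then pressed it to the spring's stop and kept hold of it.

**Last checks:**
- **Cap:** The last camera measurement put it about 1–3 mm off the dome's middle, tilted about 2°. It was unchanged after the knob was pressed on.
- **Knob:** I felt resistance only at the fully-home height, so the flats must have matched. Pressed, its underside was about 55 mm above the shelf, which fits the stem being about 7 mm in. The push was about 10 N and the grip width 22 mm.
- **Bystanders:** The ring still looks in place. I did not re-measure the cup, tongs or shoe tree, but nothing I did touched them.

**What disagreed or failed:**
- **Fingertip height:** The fingertips were about 39 mm higher than the stated tool geometry. My first two tries at the cap closed on air above it without disturbing anything. I then touched the shelf to find the true fingertip height and used that for the rest.
- **Force reading:** Midway through the press it read 5.6–5.8 N, a little below what the spring should give (about 6.5–7.5 N). At the stop it was clearly higher.

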